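Thread the rectangular post through the tacking jig

ROBOT

A 7-joint arm with a two-finger parallel gripper is mounted at the origin on the work surface; the furniture and walls round the work are solid. World frame = base frame: x ahead of the robot, y to its left, z up, the work surface at z = 0. Lengths are in mm, angles in rad, forces in N, time in s.
With the tool pointing down it reaches from about 350 to 900 mm from the base axis. Payload 19.9 kg.
Tool frame: the origin (TCP) lies midway between the tips of the shut fingers; the grasp point (between the pads) lies 19 mm behind it; z points along the fingers, y is the line along which they close (so a half turn about z gives the same grasp; the last joint's range is limited). The gripper opens to 94 mm and grips with 3 to 60 N. Pads are 16 mm wide; open, the fingers measure 119 mm over their backs; the gripper's body (75 mm by 177 mm) begins 78 mm behind the grasp point.
Start: joints at [-1.369, 0.417, -0.01, 1.614, 0.005, 1.111, -0.053], TCP at [150.861, 606.498, 205.425] pointing down, gripper open.
Joint ranges: [-2.81, 2.81], [-0.39, 2.02], [-1.27, 1.25], [0.06, 2.57], [-1.19, 4.33], [0.19, 2], [-2.82, 2.82]. Speed limits (rad/s): [1.89, 1.89, 2.39, 2.39, 3.01, 3.01, 3.01].

INTERFACE

Orientations are given as a unit quaternion [x, y, z, w].
In Python, from rig import observe, camera, sign_off, find_in, cut_out, pinpoint gives the robot as it stands. The module is installed in compiled form; this text tells all that it offers.
- The arm moves only by the tool step_arm, never from a script. Its argument "steps" is a list of rows, each a list of 3 entries, a list of its own where there are three numbers: the closure, from 0 (fully open) to 1 (shut), then the shift along the tool's x, y, z in mm, then the turn, a rotation vector about the tool's x, y, z in degrees. In form: [[claw, [dx, dy, dz], [wx, wy, wz]], ...]. A call has 1 to 8 rows; each row shifts and turns the commanded pose from where the row before left it, along the tool's axes as they then stand; what a row does not reach is not made up. A row lasts 1/8 s, in which the tool goes at most 62.5 mm and 10.7 degrees, less where a joint would pass 70% of its speed; a pose out of reach is approached as far as the arm can. A call with a gripper value outside its range is refused whole. The fingers move at their own pace and stop on an object; the grip force is fixed at half the most. Time passes only in rows, so rows that do not move let the fingers close. It gives the time, the measured TCP pose, the force, the opening and the grip force at its end, in the units of the state.
- observe(): the state, without advancing time (a new reading comes with each control period).
- camera(name): name is "scene" or "top"; returns a dict with "img" (400x640x3 uint8, red, green, blue), "intrinsics" (3x3 intrinsics, pixels), "eye" and "attitude" of the camera in the world. Camera axes: x right, y up, looking along -z (the intrinsics and any distortion apply to the point x, -y, -z); pixel columns grow to the right and rows downward; lengths in mm; the calibration is good to about 2 mm. A picture is of the moment at which its call begins. There is no depth.
- sign_off(): hands the job in; it is judged then, once.
Trained networks look in a picture, given as the dict that the camera call returned (one of the last four; its "shot" number tells which), for a name from the list of things; names that differ only in an ending like _2 or _b are one class to them, and where a whole thing is asked for, a point or a joint stands for the part that bears it (a point fixed in the world has none). Each returns a list of dicts, best first, with "conf" (0 to 1); they miss things now and then, are a little off and sometimes report something else, mostly with a low value. They report only what shows in the picture. A call takes as long as a camera call. They do not tell look-alikes from the thing itself.
- find_in(picture, query): "at" ([column, row] in pixels, amid what is visible of it).
- cut_out(picture, query): "pixels" (400x640 bool, what is visible of it) and "at" ([column, row] in pixels, amid what is visible of it).
- pinpoint(picture, query): "at" ([column, row] in pixels: a listed point, or the origin of a listed thing).
The state is a dict: "clock": time; "joint_pos": joint angles; "joint_vel": joint speeds; "effort": joint torques, N m; "tcp_pos": TCP position; "tcp_rot": TCP orientation; "ft_force": force on the tool from outside, world axes, zero at the start; "moment": the same for the moment, N m; "width": opening from 0.0 (shut) to 1.0 (fully open); "grip_force": force on a finger pad.
Only numpy, scipy, OpenCV 4.12 (cv2) and the standard library are available. Lean on these libraries where they do the work, as an engineer would, in place of code of your own. Each camera call takes 0.05 s, during which the arm holds its last target. There are 200 camera calls.

TASK

Get the post ready for tack welding: take the yellow-painted rectangular tube, turn it so that its section matches the slot in the blue jig, and lower it through the slot, still in the grip, until it stands fully down on the jig's foot plate. Then let go, leaving it standing upright in the slot, and leave the two other tube offcuts where they stand.

Things in the scene. Friction and masses are not known exactly. Their poses are not given: they have to be found in the camera images.
- post_mid (a point): centre (half-way up) of the loose post: yellow-painted rectangular steel tube, 28 x 50 mm in section, 120 mm tall, 3 mm walls, about 0.3 kg, standing on its open end on the table; x across the 28 mm thickness, y along the 50 mm width, z up. Grip it across the 28 mm, 25 to 35 mm below its top. Half-turned about z it is the same.
- jig_home (a point): on the fixed jig's foot plate, below the slot's middle, 6 mm above the table; x along the slot's 38 mm width, y along its 60 mm length. Blue guide plate (130 x 140 mm): underside 30, top 38 mm above this point; 45 degree lips widen the slot 12 mm a side, their rim 50 mm above. The post has 10 mm play each way and 11 degrees of yaw either way; fully down, its centre is 60 mm above.
- dark_offcut_mid (a point): centre of a bystander: a dark grey square box-section offcut, 40 x 40 mm and 140 mm tall, standing on end; too thick for the slot (axes of no use)
- small_offcut_mid (a point): centre of a bystander: a short bright aluminium square tube offcut, 30 x 30 mm and 60 mm tall, standing on end (axes of no use)
There are look-alikes about, which are no part of the job. What is shaped like the part that bears post_mid but green or pink is not meant.

How it is judged (in metres and radians):
On the way:
1. the post, still gripped, is lowered through the slot to within 12 mm of the foot plate (horizontal distance between post_mid and jig_home below 0.015 m and z of post_mid in the frame of jig_home below 0.072 m and contact force between the fingers and post above 0.5 N), for 0.1 s.
At the end, for the whole second after the job is handed in: The post stands at rest through the slot on the foot plate: its centre within 12 mm of the slot's middle sideways and within 5 mm of 60 mm above the foot plate, its width along the slot within 0.3 rad, upright within 0.1 rad (horizontal distance between post_mid and jig_home below 0.012 m and z of post_mid in the frame of jig_home between 0.055 and 0.065 m and angle between the y axis of post_mid and the y axis of jig_home, either way round below 0.3 rad and angle between post_mid's own z axis and vertical below 0.1 rad and linear speed of post below 0.02 m/s); the robot touches nothing.
It fails at once if the dark square offcut is moved by more than 30 mm or knocked over (distance of dark_offcut_mid from where it was at the start of the episode above 0.03 m).
It fails at once if the small bright offcut is moved by more than 30 mm or knocked over (distance of small_offcut_mid from where it was at the start of the episode above 0.03 m).
It also fails if it takes over 42 s, if anything falls off the work surface, if the arm or the gripper's body presses on something with over 40 N, if the wrist force passes 120 N, or if a joint passes its speed limit or range.

## Working session

There is one attempt and no reset: what is moved stays moved. The work goes in short steps, Python scripts to look and compute and a tool call to move; the robot and the scene stay as the last step left them, time stands still between calls to the robot, and variables do not carry over. Pictures are saved under pics/ and viewed, at most 10 in all, crops included, and the job is handed in when it is done.

Besides the shell and the picture viewer there is one more tool, called after "Call:" as name(argument=value, ...), one argument or row to a line, values as JSON. step_arm: Moves the arm, as the interface text tells. Its arguments: {"type":"object","properties":{"steps":{"type":"array","items":{"type":"array"}}},"required":["steps"]}

```bash
mkdir -p pics
cat > h.py <<'E'
import numpy as np, cv2
from scipy.spatial.transform import Rotation as R
from rig import *
def rot(a):
    a=np.array(a,float); return a if a.shape==(3,3) else R.from_quat(a).as_matrix()
def onplane(c,px,z):
    K=np.array(c["intrinsics"]); d=np.linalg.inv(K)@[px[0],px[1],1]; d=rot(c["attitude"])@(d*[1,-1,-1])
    e=np.array(c["eye"],float); return e+d*(z-e[2])/d[2]
def proj(c,p):
    q=rot(c["attitude"]).T@(np.array(p,float)-c["eye"])*[1,-1,-1]; q=np.array(c["intrinsics"])@q; return q[:2]/q[2]
def save(c,n): cv2.imwrite("pics/"+n,c["img"][:,:,::-1])
E
python3 - <<'E'
from h import *
np.set_printoptions(precision=2,suppress=True)
s=observe(); print(s["tcp_pos"],s["tcp_rot"],s["clock"])
for n in("scene","top"):
    c=camera(n); save(c,n+"0.png"); print(n,{k:v for k,v in c.items() if k!="img"})
    for q,z in(("post_mid",60),("jig_home",6),("dark_offcut_mid",70),("small_offcut_mid",30)):
        for r in pinpoint(c,q): print(q,np.round(r["at"],1),round(r["conf"],2),onplane(c,r["at"],z))
E
```

```text
[150.82 606.14 204.81] [ 0.12  0.99 -0.   -0.  ] 0.0
scene {'intrinsics': array([[377.97,   0.  , 320.19],
       [  0.  , 377.97, 200.9 ],
       [  0.  ,   0.  ,   1.  ]]), 'eye': array([ 156.61, -521.18,  693.55]), 'attitude': array([ 0.35, -0.12, -0.33,  0.87]), 'shot': 1}
post_mid [424.2 239.3] 0.64 [ 630.13 -288.72   60.  ]
post_mid [383.3 220.1] 0.61 [ 605.17 -196.19   60.  ]
post_mid [354.  198.9] 0.56 [ 602.09 -107.46   60.  ]
jig_home [257.4 173.6] 0.69 [511.42 168.24   6.  ]
dark_offcut_mid [397.6 331.5] 0.86 [ 432.23 -387.64   70.  ]
small_offcut_mid [311.6 235.3] 0.63 [ 474.52 -105.7    30.  ]
top {'intrinsics': array([[412.59,   0.  , 328.1 ],
       [  0.  , 412.59, 205.75],
       [  0.  ,   0.  ,   1.  ]]), 'eye': array([ 334.32,  -85.26, 1014.03]), 'attitude': array([ 0.08, -0.08, -0.68,  0.72]), 'shot': 2}
post_mid [341.3 193.5] 0.94 [ 589.1  -110.17   60.  ]
post_mid [380.5 186.6] 0.67 [ 611.16 -203.51   60.  ]
post_mid [415.  183.7] 0.56 [ 622.78 -286.39   60.  ]
jig_home [224.5 217.3] 0.75 [527.11 176.11   6.  ]
dark_offcut_mid [460.9 263.2] 0.73 [ 436.48 -389.47   70.  ]
small_offcut_mid [340.4 244.2] 0.56 [ 471.4  -114.25   30.  ]
```

View pics/scene0.png

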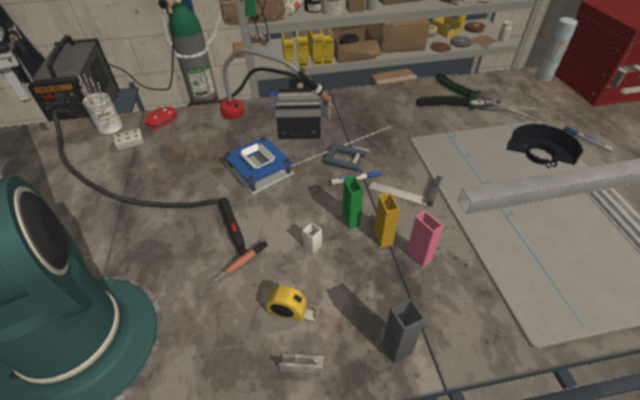

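View pics/top0.png

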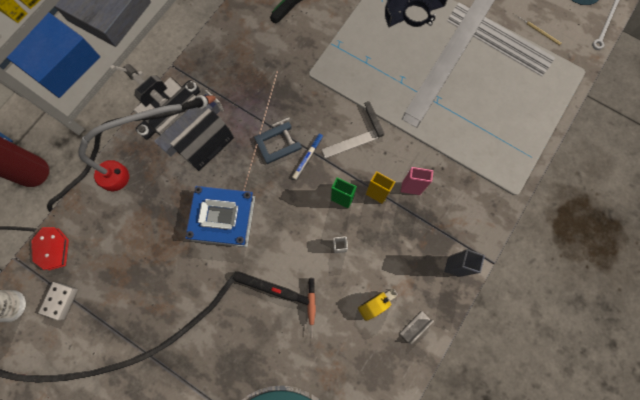

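Candidates for the post in the top picture are green (343,193), yellow (380,187) and pink (418,180). In the scene picture they are (353,202), (386,220) and (425,238). I choose the middle, yellow one. The jig is at (220,215) in the top picture, with its white lips around the slot.

```bash
cat >> h.py <<'E'
from scipy.optimize import minimize
def box(x,y,yaw,sx,sy,z0,z1):
    c,s=np.cos(yaw),np.sin(yaw)
    return [(x+c*a*sx/2-s*b*sy/2,y+s*a*sx/2+c*b*sy/2,z) for z in(z0,z1) for a,b in((1,1),(-1,1),(-1,-1),(1,-1))]
def sil(c,pts):
    m=np.zeros((1600,2560),np.uint8); h=cv2.convexHull(np.array([proj(c,p)*4+1.5 for p in pts],np.float32)).round().astype(np.int32)
    cv2.fillConvexPoly(m,h,1); return cv2.resize(m.astype(np.float32),(640,400),interpolation=cv2.INTER_AREA)
def fit(cms,x0,mk):
    best=None
    def f(p):
        L=0
        for c,m in cms:
            s=sil(c,mk(*p[:2],p[2]/30)); L+=np.abs(s-m).sum()/m.sum()
        return L
    for y in np.arange(0,np.pi,np.pi/8):
        r=minimize(f,[*x0,y*30],method="Nelder-Mead",options=dict(initial_simplex=np.array([[*x0,y*30]]*4)+np.vstack([np.zeros(3),np.diag([12,12,9])]),maxiter=120))
        if best is None or r.fun<best.fun: best=r
    return best.x[:2],best.x[2]/30,best.fun
E
cat > m.py <<'E'
from h import *
T=camera("top");S=camera("scene")
def near(c,q,p):
    t=proj(c,p); r=cut_out(c,q); r=[k for k in r if np.hypot(*(np.array(k["at"])-t))<15]; 
    return r[0]["pixels"] if r else None
cms=[]
for c in(T,S):
    m=near(c,"post_mid",[609,-200,60]); print(None if m is None else m.sum())
    if m is not None: cms.append((c,m.astype(np.float32)))
mk=lambda x,y,w:box(x,y,w,28,50,0,120)
P=fit(cms,[609,-200],mk); print("post",P)
for i in range(len(cms)): print(" single",fit(cms[i:i+1],[609,-200],mk))
vis=[]
# lips: bright region
J=[]
for c in(T,S):
    h=cv2.cvtColor(c["img"],cv2.COLOR_RGB2HSV); t=proj(c,[522,172,40]).astype(int)
    blue=((h[...,0]>100)&(h[...,0]<125)&(h[...,1]>120)).astype(np.uint8)
    w=np.zeros_like(blue); w[t[1]-45:t[1]+45,t[0]-50:t[0]+50]=1
    b=blue*w; n,l,st,_=cv2.connectedComponentsWithStats(b); k=1+st[1:,4].argmax()
    hull=np.zeros_like(b); cv2.fillConvexPoly(hull,cv2.convexHull(np.argwhere(l==k)[:,::-1].astype(np.int32)),1)
    br=((h[...,1]<90)&(hull>0)).astype(np.uint8); n,l2,st2,_=cv2.connectedComponentsWithStats(br); k2=1+st2[1:,4].argmax()
    lip=np.zeros_like(b); cv2.fillConvexPoly(lip,cv2.convexHull(np.argwhere(l2==k2)[:,::-1].astype(np.int32)),1)
    print(hull.sum(),lip.sum()); J.append((c,hull,lip))
jp=fit([(c,hh.astype(np.float32)) for c,hh,_ in J],[522,172],lambda x,y,w:box(x,y,w,130,140,36,44)); print("plate",jp)
jl=fit([(c,l.astype(np.float32)) for c,_,l in J],[522,172],lambda x,y,w:box(x,y,w,62,84,56,56)); print("lip",jl)
rows=[]
for c in(T,S):
    r=[]
    for ctr,bs in(([P[0][0],P[0][1],60],[(box(*P[0],P[1],28,50,0,120),(255,0,255))]),([*jl[0],40],[(box(*jp[0],jp[1],130,140,36,44),(255,255,0)),(box(*jl[0],jl[1],62,84,56,56),(255,0,0)),(box(*jl[0],jl[1],38,60,44,44),(0,255,0))])):
        t=proj(c,ctr).astype(int); o=t-[40,35]; im=cv2.resize(c["img"][o[1]:o[1]+70,o[0]:o[0]+80],None,fx=5,fy=4.28*1,interpolation=cv2.INTER_CUBIC)
        for b,col in bs:
            q=np.array([((proj(c,p)-o+.5)*[5,4.28]) for p in b]).astype(np.int32)
            for f in(q[:4],q[4:]): cv2.polylines(im,[f],True,col,1)
        r.append(im)
    rows.append(np.hstack(r))
cv2.imwrite("pics/fit.png",np.vstack(rows)[:,:,::-1])
E
python3 m.py
```

```text
551
969
post (array([ 608.05321853, -201.00053421]), np.float64(2.6214486897119946), np.float64(0.1474258005619049))
 single (array([ 608.16637694, -201.30449939]), np.float64(-0.4838895995339406), np.float64(0.056715063750743866))
 single (array([ 610.17017927, -198.60647855]), np.float64(2.6075079991665984), np.float64(0.05901702865958214))
3173 1057
1749 633
plate (array([526.33008248, 180.98426626]), np.float64(-0.05747976464791214), np.float64(0.08425932377576828))
lip (array([525.17644136, 179.51147878]), np.float64(-0.08056702098765313), np.float64(0.3540070056915283))
```

View pics/fit.png

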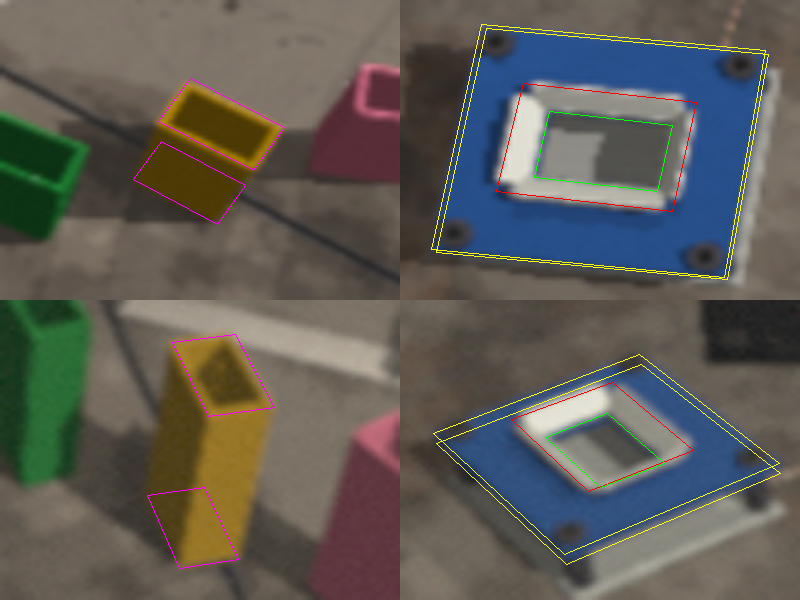

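The close crop confirms the yellow tube, with a good fit of the post (magenta). The jig lips run about (500–695, 82–212) in the crop and match the model to about 2 mm. From this, the post is at (608.5, -200.5) with yaw -0.51, and the jig is at (525.7, 180) with yaw about -0.065.

```bash
cat > go.py <<'E'
import sys
from h import *
np.set_printoptions(precision=1,suppress=True)
x,y,z,a=map(float,sys.argv[1:5])  # target TCP, tool-y angle rad (mod pi)
s=observe(); M=rot(s["tcp_rot"]); d=M.T@(np.array([x,y,z])-s["tcp_pos"])
cur=np.arctan2(M[1,1],M[0,1]); da=(a-cur+np.pi/2)%np.pi-np.pi/2
T=np.array([[-np.sin(a),np.cos(a),0],[np.cos(a),np.sin(a),0],[0,0,-1]]).T
if (T[:,1]@M[:,1])<0: T=T@np.diag([-1,-1,1])
T[:,0]=np.cross(T[:,1],T[:,2])
print("shift tool",d,"rotvec deg",np.degrees(R.from_matrix(M.T@T).as_rotvec()),"yang",np.degrees(cur),"tilt",np.degrees(np.arccos(-M[2,2])))
print(s["clock"],np.array(s["tcp_pos"]),np.round(s["joint_pos"],2),"F",np.array(s["ft_force"]),s["width"],s["grip_force"])
E
python3 go.py 608.5 -200.5 205 -0.51
```

```text
shift tool [-638.9 -672.6    0.5] rotvec deg [ -0.   -0.  -74.7] yang 76.03041138637589 tilt 0.005158754859056209
0.7 [150.9 606.5 205.4] [-1.4  0.4 -0.   1.6  0.   1.1 -0.1] F [-0.6  0.8  0.4] 0.9957500592166998 0.0
```

Call:
step_arm(
  steps=[
    [0,[-40,-42,0],[0,0,0]],
    [0,[-40,-42,0],[0,0,0]],
    [0,[-40,-42,0],[0,0,0]],
    [0,[-40,-42,0],[0,0,0]],
    [0,[-40,-42,0],[0,0,0]],
    [0,[-40,-42,0],[0,0,0]],
    [0,[-40,-42,0],[0,0,0]],
    [0,[-40,-42,0],[0,0,0]],
  ],
)

```text
clock: 1.7
tcp_pos: [381.0, 201.5, 205.8]
tcp_rot: [0.122, 0.993, 0.0, 0.0]
ft_force: [1.5, 1.0, 0.2]
width: 0.998
grip_force: 0.0
```

Call:
step_arm(
  steps=[
    [0,[-40,-42,0],[0,0,0]],
    [0,[-40,-42,0],[0,0,0]],
    [0,[-40,-42,0],[0,0,0]],
    [0,[-40,-42,0],[0,0,0]],
    [0,[-40,-42,0],[0,0,0]],
    [0,[-40,-42,0],[0,0,0]],
    [0,[-40,-42,0],[0,0,0]],
    [0,[-35,-38,0],[0,0,0]],
  ],
)

```text
clock: 2.7
tcp_pos: [606.7, -196.8, 205.4]
tcp_rot: [0.122, 0.993, -0.0, 0.0]
ft_force: [-0.0, 1.2, 0.4]
width: 0.999
grip_force: 0.0
```

Call:
step_arm(
  steps=[
    [0,[0,0,0],[0,0,10]],
    [0,[0,0,0],[0,0,10]],
    [0,[0,0,0],[0,0,10]],
    [0,[0,0,0],[0,0,10]],
    [0,[0,0,0],[0,0,10]],
    [0,[0,0,0],[0,0,10]],
    [0,[0,0,0],[0,0,10]],
    [0,[0,0,0],[0,0,10]],
  ],
)

```text
clock: 3.7
tcp_pos: [605.9, -194.9, 205.5]
tcp_rot: [0.733, 0.68, 0.0, 0.0]
ft_force: [0.7, 0.3, 0.4]
width: 0.999
grip_force: 0.0
```

Call:
step_arm(
  steps=[
    [0,[0,0,0],[0,0,10]],
    [0,[0,0,0],[0,0,10]],
    [0,[0,0,0],[0,0,5]],
    [0,[0,0,0],[0,0,0]],
    [0,[0,0,0],[0,0,0]],
  ],
)

```text
clock: 4.32
tcp_pos: [605.9, -194.9, 205.5]
tcp_rot: [0.861, 0.509, 0.0, 0.0]
ft_force: [-0.1, 0.1, 0.1]
width: 1.002
grip_force: 0.0
```

```bash
python3 go.py 608.5 -200.5 140 -0.51
python3 - <<'E'
from h import *
c=camera("scene"); cv2.imwrite("pics/a.png",cv2.resize(c["img"][100:320,260:560],None,fx=2.6,fy=2.6)[:,:,::-1])
E
```

```text
shift tool [-3.6  5.  65.5] rotvec deg [ 0.  -0.   0.4] yang -28.835755126811204 tilt 0.0012137385607437084
4.325 [ 605.9 -194.9  205.5] [-0.4  0.6  1.   1.6 -0.5  1.2  0.2] F [-0.1  0.1  0.1] 1.0023262212061406 0.0
```

View pics/a.png

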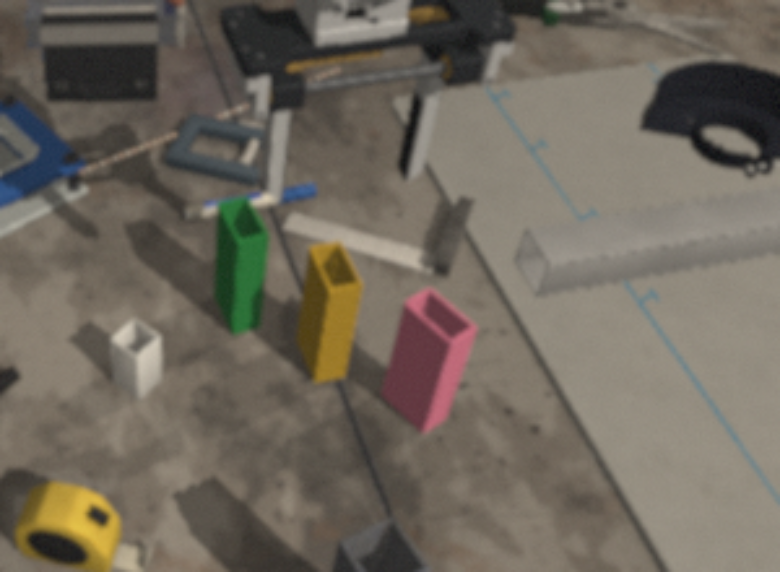

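The picture shows the open fingers, tips near (275,195) and (415,175) in the crop, astride the yellow tube and above it. Going down.

Call:
step_arm(
  steps=[
    [0,[-3.6,5,20],[0,0,0.4]],
    [0,[0,0,25],[0,0,0]],
    [0,[0,0,25],[0,0,0]],
    [0,[0,0,20],[0,0,0]],
    [0,[0,0,20],[0,0,0]],
    [0,[0,0,15],[0,0,0]],
    [0,[0,0,9.5],[0,0,0]],
    [0,[0,0,0],[0,0,0]],
  ],
)

```text
clock: 5.38
tcp_pos: [608.3, -200.6, 70.6]
tcp_rot: [0.863, 0.505, -0.0, -0.0]
ft_force: [-0.4, -0.3, 0.5]
width: 1.004
grip_force: 0.0
```

Call:
step_arm(
  steps=[
    [1,[0,0,0],[0,0,0]],
    [1,[0,0,0],[0,0,0]],
    [1,[0,0,0],[0,0,0]],
    [1,[0,0,0],[0,0,0]],
    [1,[0,0,0],[0,0,0]],
    [1,[0,0,0],[0,0,0]],
    [1,[0,0,0],[0,0,0]],
    [1,[0,0,0],[0,0,0]],
  ],
)

```text
clock: 6.38
tcp_pos: [608.5, -200.6, 71.0]
tcp_rot: [0.863, 0.505, -0.0, 0.0]
ft_force: [0.2, -0.4, 0.5]
width: 0.298
grip_force: 29.7
```

Gripped at a 28 mm opening. I'll lift 150 mm, clear of the green tube.

Call:
step_arm(
  steps=[
    [1,[0,0,-10],[0,0,0]],
    [1,[0,0,-20],[0,0,0]],
    [1,[0,0,-25],[0,0,0]],
    [1,[0,0,-30],[0,0,0]],
    [1,[0,0,-30],[0,0,0]],
    [1,[0,0,-25],[0,0,0]],
    [1,[0,0,-10],[0,0,0]],
    [1,[0,0,0],[0,0,0]],
  ],
)

```text
clock: 7.38
tcp_pos: [608.5, -200.6, 221.6]
tcp_rot: [0.863, 0.505, 0.0, 0.0]
ft_force: [-0.6, 0.3, -4.0]
width: 0.3
grip_force: 29.7
```

```bash
python3 go.py 525.7 180 221 -0.065
```

```text
shift tool [ 291.1 -258.8    0.5] rotvec deg [  0.1  -0.  -25.6] yang -29.363782427738535 tilt 0.05130143804012917
7.375 [ 608.5 -200.6  221.6] [-0.4  0.6  1.   1.6 -0.5  1.2  0.2] F [-0.6  0.3 -4. ] 0.29961263842382346 29.74087357521057
```

Call:
step_arm(
  steps=[
    [1,[18,-16,0],[0,0,0]],
    [1,[38,-34,0],[0,0,0]],
    [1,[42,-37,0],[0,0,0]],
    [1,[42,-37,0],[0,0,0]],
    [1,[42,-37,0],[0,0,0]],
    [1,[42,-37,0],[0,0,0]],
    [1,[37,-34,0],[0,0,0]],
    [1,[30,-27,0],[0,0,0]],
  ],
)

```text
clock: 8.38
tcp_pos: [524.2, 182.2, 220.1]
tcp_rot: [0.863, 0.505, -0.001, -0.0]
ft_force: [1.4, 0.5, -2.8]
width: 0.297
grip_force: 29.7
```

Call:
step_arm(
  steps=[
    [1,[0,0,0],[0,0,-6]],
    [1,[0,0,0],[0,0,-7]],
    [1,[0,0,0],[0,0,-7]],
    [1,[0,0,0],[0,0,-5.6]],
    [1,[0,0,0],[0,0,0]],
    [1,[0,0,0],[0,0,0]],
  ],
)

```text
clock: 9.12
tcp_pos: [525.2, 179.9, 220.6]
tcp_rot: [0.731, 0.683, -0.0, -0.0]
ft_force: [0.4, -0.1, -2.6]
width: 0.299
grip_force: 29.7
```

```bash
python3 go.py 525.7 180 140 -0.065
```

```text
shift tool [ 0.1  0.5 80.6] rotvec deg [-0.   0.  -0.2] yang -3.909752794742824 tilt 0.04017215374736854
9.125 [525.2 179.9 220.6] [-1.1  0.4  1.   1.8 -0.4  1.1 -0.1] F [ 0.4 -0.1 -2.6] 0.29866298053974066 29.740923643112183
```

Call:
step_arm(
  steps=[
    [1,[0,0.5,15],[0,0,0]],
    [1,[0,0,25],[0,0,0]],
    [1,[0,0,25],[0,0,0]],
    [1,[0,0,17],[0,0,0]],
    [1,[0,0,0],[0,0,0]],
  ],
)

```text
clock: 9.75
tcp_pos: [525.4, 179.6, 137.8]
tcp_rot: [0.73, 0.683, -0.001, -0.0]
ft_force: [0.5, -0.0, -2.8]
width: 0.296
grip_force: 29.7
```

Run:
```python
from h import *
o=[]
s=observe();print(s["tcp_pos"])
for n in("scene","top"):
    c=camera(n)
    for z in (8,):
        pass
    t=proj(c,[525,180,80]).astype(int); q0=t-[40,50]
    im=cv2.resize(c["img"][q0[1]:q0[1]+100,q0[0]:q0[0]+80],None,fx=5,fy=5,interpolation=cv2.INTER_CUBIC)
    zb=s["tcp_pos"][2]-71
    for b,col in((box(525.7,180,-.065,62,84,56,44),(255,0,0)),(box(*s["tcp_pos"][:2],-.065,28,50,zb,zb+120),(255,0,255))):
        for p in(b[:4],b[4:]): cv2.polylines(im,[np.array([(proj(c,v)-q0+.5)*5 for v in p]).astype(np.int32)],True,col,1)
    o.append(im)
cv2.imwrite("pics/b.png",np.hstack(o)[:,:,::-1])
```

```text
[525.40627805 179.63126175 137.77851322]
```

View pics/b.png

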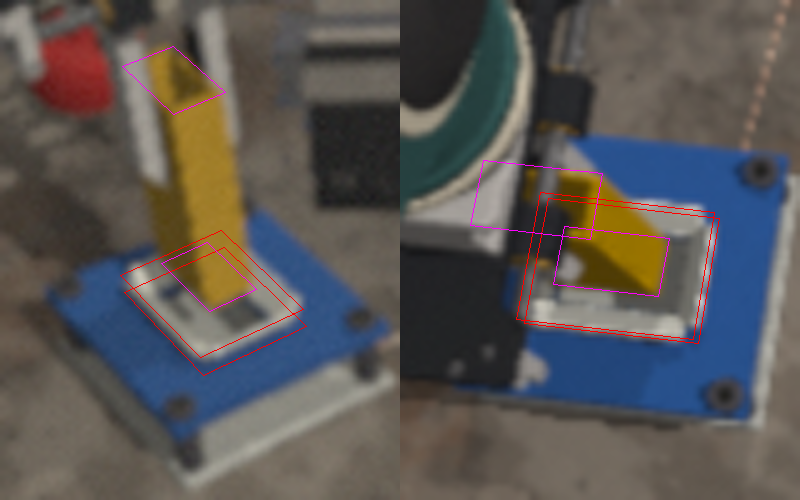

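The crop shows the post's lower end inside the lips in both views: bottom corner at (210,308) in the left crop and (660,295) in the right one. The rim matches its model. Lowering, with force checks.

Call:
step_arm(
  steps=[
    [1,[0,0,6],[0,0,0]],
    [1,[0,0,6],[0,0,0]],
    [1,[0,0,6],[0,0,0]],
    [1,[0,0,6],[0,0,0]],
    [1,[0,0,0],[0,0,0]],
  ],
)

```text
clock: 10.48
tcp_pos: [525.8, 179.9, 114.5]
tcp_rot: [0.73, 0.683, -0.0, -0.0]
ft_force: [0.3, 0.5, -3.0]
width: 0.295
grip_force: 29.7
```

Call:
step_arm(
  steps=[
    [1,[0,0,6],[0,0,0]],
    [1,[0,0,6],[0,0,0]],
    [1,[0,0,6],[0,0,0]],
    [1,[0,0,6],[0,0,0]],
    [1,[0,0,5],[0,0,0]],
    [1,[0,0,3],[0,0,0]],
    [1,[0,0,2],[0,0,0]],
    [1,[0,0,0],[0,0,0]],
  ],
)

```text
clock: 11.48
tcp_pos: [526.0, 179.9, 80.9]
tcp_rot: [0.73, 0.683, -0.0, 0.0]
ft_force: [-0.2, 0.4, -2.7]
width: 0.299
grip_force: 29.7
```

Call:
step_arm(
  steps=[
    [1,[0,0,1],[0,0,0]],
    [1,[0,0,1],[0,0,0]],
    [1,[0,0,1],[0,0,0]],
    [1,[0,0,0],[0,0,0]],
  ],
)

```text
clock: 11.98
tcp_pos: [526.0, 180.0, 77.9]
tcp_rot: [0.73, 0.683, -0.0, 0.0]
ft_force: [0.7, -0.6, -3.6]
width: 0.298
grip_force: 29.7
```

Call:
step_arm(
  steps=[
    [1,[0,0,0.5],[0,0,0]],
    [1,[0,0,0.5],[0,0,0]],
    [1,[0,0,0],[0,0,0]],
  ],
)

```text
clock: 12.35
tcp_pos: [526.0, 180.0, 77.0]
tcp_rot: [0.73, 0.683, -0.0, 0.0]
ft_force: [-0.3, 0.7, -3.1]
width: 0.298
grip_force: 29.7
```

Call:
step_arm(
  steps=[
    [1,[0,0,0.5],[0,0,0]],
    [1,[0,0,0.5],[0,0,0]],
    [1,[0,0,0],[0,0,0]],
  ],
)

```text
clock: 12.72
tcp_pos: [526.2, 179.9, 76.8]
tcp_rot: [0.73, 0.683, 0.0, -0.0]
ft_force: [-5.6, -1.3, 17.0]
width: 0.293
grip_force: 29.9
```

It's seated: the force is 17 N up at the expected height. Easing off a little, letting go and rising.

Call:
step_arm(
  steps=[
    [1,[0,0,-0.7],[0,0,0]],
    [1,[0,0,0],[0,0,0]],
    [0,[0,0,0],[0,0,0]],
    [0,[0,0,0],[0,0,0]],
    [0,[0,0,0],[0,0,0]],
    [0,[0,0,0],[0,0,0]],
    [0,[0,0,0],[0,0,0]],
    [0,[0,0,0],[0,0,0]],
  ],
)

```text
clock: 13.72
tcp_pos: [525.9, 180.0, 76.6]
tcp_rot: [0.73, 0.683, -0.0, 0.0]
ft_force: [0.2, -0.2, 0.2]
width: 0.898
grip_force: 0.0
```

Call:
step_arm(
  steps=[
    [0,[0,0,-10],[0,0,0]],
    [0,[0,0,-20],[0,0,0]],
    [0,[0,0,-30],[0,0,0]],
    [0,[0,0,-30],[0,0,0]],
    [0,[0,0,-30],[0,0,0]],
    [0,[0,0,-20],[0,0,0]],
    [0,[0,0,0],[0,0,0]],
    [0,[0,0,0],[0,0,0]],
  ],
)

```text
clock: 14.72
tcp_pos: [525.6, 180.0, 216.1]
tcp_rot: [0.73, 0.684, -0.0, -0.0]
ft_force: [0.2, 0.1, -0.2]
width: 0.999
grip_force: 0.0
```

Run:
```python
from h import *
o=[]
s=observe();print(s["tcp_pos"],s["ft_force"],s["width"])
for n in("scene","top"):
    c=camera(n)
    t=proj(c,[525,180,80]).astype(int); q0=t-[40,50]
    im=cv2.resize(c["img"][q0[1]:q0[1]+100,q0[0]:q0[0]+80],None,fx=5,fy=5,interpolation=cv2.INTER_CUBIC)
    for p in[box(526,180,-.065,28,50,126,126)[:4],box(526,180,-.065,62,84,56,56)[:4]]: cv2.polylines(im,[np.array([(proj(c,v)-q0+.5)*5 for v in p]).astype(np.int32)],True,(255,0,255),1)
    o.append(im)
cv2.imwrite("pics/c.png",np.hstack(o)[:,:,::-1])
```

```text
[525.56809431 180.01596367 216.14797925] [ 0.19814002  0.09752646 -0.22553385] 0.999376993245436
```

View pics/c.png

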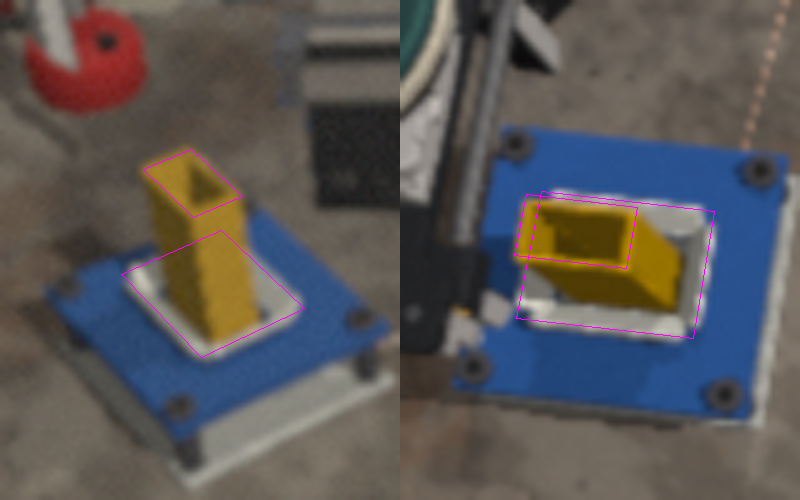

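The picture shows the yellow post upright in the slot. Its top rim is on the model at (143–240, 150–217) in the left crop and (515–637, 197–268) in the right one, and the gripper is clear.

```bash
python3 -c "
from rig import *; print(sign_off())"
```

```text
the job is handed in; nothing more can be done
None
```

The yellow post stands upright through the jig slot on the foot plate, released with the gripper clear; nothing suggests the offcuts were touched, and I handed the job in at about 15 s of the 42 s (`sign_off` gave no verdict).

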